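Transfer a sample cassette from the loading dock to the analyser

TASK

Press the catch of the loading dock so that the sample cassette springs free, slide it out, carry it level to the analyser's dock and slide it along the rails there just until the catch snaps up behind it and holds it fully home, then let go. Work gently: neither the catches nor the rails may be forced, nor the buffer at the end of the analyser's rails squashed hard, and the jar, the tray and the spatula stay where they are.

Things in the scene. Friction and masses are not known exactly. Their poses are not given: they have to be found in the camera images.
- cassette: Sample cassette, about 220 g. Aluminium bottom plate 80 (x) x 60 (y) x 8 mm; on it a grey deck 74 x 44 mm up to 20 mm above the underside with open crucibles (keep it level); in the middle a black upright grip block 24 (x) x 20 (y) mm, from 20 to 58 mm above the underside: hold it there. Origin: centre of the underside; z up; +x the end that goes in first.
- loading_dock: Bare aluminium dock, fixed, no housing; the cassette starts latched in it. Origin: on the bench under the centre of a latched cassette (whose origin is then at 0, 0, 22 mm). +x is the way IN; OUT is -x, roughly towards the robot. Bed 82 mm wide, 22 mm high, x = -165 to +85 mm. The cassette can be lifted only with its centre beyond x = -116 mm. Mouth, nose and stop: see the points (alike in both docks).
- analyser_dock: The analyser's dock, fixed, empty at the start: same bed, rails, catch, ejector and axes as the loading dock (way in is +x); origin under the centre of a cassette latched at the nominal place (truly up to 12 mm to either side along x), but painted white and with a white instrument housing 88 (x) x 150 (y) x 70 (high) mm behind the end block, from x = +85 to +173 mm.
- mouth_loading (a point): Mouth of the rails, on the bed at x = -75 mm, y = 0 of the dock. From here to x = +45 mm run side walls 63 mm apart, with lips over the plate (49 mm apart, underside 9.5 mm, top 14.5 mm above the bed), so the cassette can only slide. Before it, from x = -105 mm, flared guides about 75 mm apart narrow to the 63 mm; the rest of the bed out to x = -165 mm is an open apron.
- mouth_analyser (a point): The same point of the analyser dock: on the bed at the mouth of the rails, x = -75 mm, y = 0 in its frame.
- nose_loading (a point): Steep face of the catch nose at bed level, x = -40 mm, y = 0 of the dock. The steel nose, 16 mm wide, stands 5 mm out of the bed; its face holds the plate's rear edge; its ramp falls to about x = -57 mm towards the mouth, so an entering cassette pushes it down by itself (about 4 N of push) and it snaps up behind.
- nose_analyser (a point): Same catch nose of the analyser dock, NOMINAL place (x = -40 mm, y = 0, bed level). In this dock nose, pad, ejector and buffer sit on one clamped carrier, set up to 12 mm inwards or outwards along x of the nominal: where the cassette latches is not known beforehand and must be felt. All distances between these parts are as in the loading dock.
- stop_loading (a point): Face of the rubber buffer (40 mm wide) on the end block (top 40 mm above the bench), at x = +42.5 mm: 2.5 mm past the latched position; 6 N per mm. A round ejector plunger in it pushes the cassette out over the last 12 mm, 4 N at first touch, 8 N when latched, so an unlatched cassette springs back. Once the catch is pressed it drives the cassette about 12 to 20 mm out, where it stays.
- stop_analyser (a point): Nominal place of the analyser dock's buffer face (x = +42.5 mm, 27 mm above the bench), with the same ejector; the true face is up to 12 mm to either side along x, together with the nose.
- buffer_analyser (a joint): How far the rubber buffer of the analyser dock is squashed, m: 0 untouched; 6 N per mm. It touches 2.5 mm past the latched position, when the push on the cassette is about 10 to 16 N. Squashing it by more than 1.5 mm (about 22 N of push) harms the instrument.
- pad_loading (a point): Centre of the top of the loading dock's catch pad: a black ridged square pad 26 x 26 x 6 mm beside the rail, at x = -48, y = +57 mm in the dock's frame, top 46 mm above the bench. Press it straight down: 2 N to start, 3.7 N at the 5.5 mm that frees the cassette, 5.3 N at its stop at 11 mm; it springs back.
- catch_loading (a joint): How far the loading dock's catch is pressed down, m: 0 up, 0.011 at its stop; the nose is under the bed from about 0.005.
- catch_analyser (a joint): The same for the analyser dock's catch: 0.003 to 0.005 while the cassette rides over it, back to 0 when it has snapped up behind the cassette.
- bottle: Bystander: amber glass jar with a black cap, 56 mm diameter, 110 mm high; origin at the centre of its underside.
- crucible_tray: Bystander: small open steel tray 60 x 60 x 25 mm; origin at the centre of its underside.
- spatula: Bystander: thin steel laboratory spatula 166 mm long lying on the bench; origin at its middle, x along it.
Not all that is in view belongs to the job. Several things have the shape of the cassette; the one meant has the colours described above.

How it is judged:
By the outcome, as a careful person would: the job done as asked, in the order asked, and still so for the second after the job is handed in, with the robot touching nothing.
It also fails if it takes over 58 s, if anything falls off the work surface, if the arm or the gripper's body presses on something with over 40 N, if the wrist force passes 120 N, or if a joint passes its speed limit or range.

ROBOT

A 6-joint arm with a two-finger parallel gripper is mounted at the origin on the work surface. World frame = base frame: x ahead of the robot, y to its left, z up, the work surface at z = 0. Lengths are in m, angles in rad, forces in N, time in s.
With the tool pointing down it reaches from about 0.375 to 0.9 m from the base axis. Payload 3.1 kg.
Tool frame: the origin (TCP) lies on the centre line of the jaws, within the pads' length; the fingertips stand env.finger_overhang ahead of it and the grasp point (between the pads) lies 3 mm ahead of it (env.finger_overhang is the distance from the TCP to the fingertips, in m); z points along the fingers, x is the direction in which the jaws open and shut, and the axes are right-handed (so a half turn about z gives the same grasp; the last joint's range is limited). The gripper opens to 85 mm and grips with 20 to 120 N. Pads are 22 mm wide; open, the fingers measure 114 mm over their backs; the gripper's body (76 mm by 85 mm) begins 54 mm behind the grasp point. The pads swing forward as they close: fully open they stand 13 mm farther back than shut.
Start: joints at [-1.417, 0.527, 1.433, -0, 1.181, -0.178], TCP at [0.204, -0.591, 0.253] pointing down, gripper open.
Joint ranges: [-3.08, 3.08], [-0.75, 2.2], [0.22, 2.44], [-1.43, 4.57], [0, 2.65], [-2.85, 2.85]. Speed limits (rad/s): [2.79, 2.79, 3.14, 3.14, 3.14, 3.14].

INTERFACE

Orientations are given as a unit quaternion [w, x, y, z].
In Python, from cell import env, vision gives the robot as it stands.
- The arm moves only by the tool send_rows, never from a script. Its argument "steps" is one flat list of numbers, 6 for each row, row after row: the shift along the tool's x, y, z in mm, then the turn, a rotation vector about the tool's x, y, z in rad. In form: [x, y, z, ax, ay, az, x, y, z, ax, ay, az, ...]. A call has 1 to 20 rows; each row shifts and turns the commanded pose from where the row before left it, along the tool's axes as they then stand; what a row does not reach is not made up. A row lasts 1/12 s, in which the tool goes at most 41.7 mm and 7.16 degrees, less where a joint would pass 70% of its speed; a pose out of reach is approached as far as the arm can. A call is refused whole if a number of a shift passes 41.7 or a number of a turn 0.125, either way. A call with a gripper value outside its range is refused whole. "gripper" is the gripper command: -1 is shut, 1 is fully open, values between are in proportion, set as the call begins (left out, the last holds). The fingers move at their own pace and stop on an object; "newtons" is the grip in N (left out, the last holds). Time passes only in rows, so rows that do not move let the fingers close. It gives the time, the measured TCP pose, the force and the opening at its end, in the units of the state.
- env.state(): the state, without advancing time (a new reading comes with each control period).
- vision.camera(name): name is "scene" or "side" or "wrist"; returns the picture (420x560x3 uint8, red, green, blue); there is no depth.
- vision.get_calibration(name): a dict with "intrinsics" (3x3 intrinsics, pixels), "world_from_camera" (4x4, takes a point from camera to world coordinates); the wrist camera has in their place "hand_eye" (4x4, takes a point from camera to tool coordinates, whose origin is the TCP and whose axes are the tool frame's). Camera axes: x right, y down, z forward; pixel columns grow to the right and rows downward; lengths in m; the calibration is good to about 2 mm. The wrist camera is an equidistant fisheye: a pixel r from the principal point sees the ray r / f radians off the axis. A picture is of the moment at which its call begins: read the wrist's pose just before it. get_calibration takes no time and is no camera call.
- env.job_done(): hands the job in, once; it reports no verdict.
The state is a dict: "time": time; "joints": joint angles; "dq": joint speeds; "joint_torque": joint torques, N m; "ee_pos": TCP position; "ee_rot": TCP orientation; "wrist_force": force on the tool from outside, world axes, zero at the start; "moment": the same for the moment, N m; "gripper_width": opening from 0.0 (shut) to 1.0 (fully open).
Only numpy, scipy, OpenCV 4.12 (cv2) and the standard library are available. Lean on these libraries where they do the work, as an engineer would, in place of code of your own. Each camera call takes 0.05 s, during which the arm holds its last target. There are 200 camera calls.

## Working session

There is one attempt and no reset: what is moved stays moved. The work goes in short steps, Python scripts to look and compute and a tool call to move; the robot and the scene stay as the last step left them, time stands still between calls to the robot, and variables do not carry over. Pictures are saved under pics/ and viewed, about 8 in all and at most 12, crops included, and the job is handed in when it is done.

Besides the shell and the picture viewer there is one more tool, called as name(argument=value, ...), one argument or row to a line, values as JSON. send_rows: Moves the arm, as the interface text tells. Its arguments: {"type":"object","properties":{"steps":{"type":"array","items":{"type":"number"}},"gripper":{"type":"number"},"newtons":{"type":"number"}},"required":["steps"]}

```bash
mkdir -p pics; ls
python3 - <<'E'
from cell import env, vision
import cv2,numpy as np
print(env.state(), env.finger_overhang)
np.set_printoptions(precision=4,suppress=True)
for n in ["scene","side","wrist"]:
    print(n,vision.get_calibration(n))
a=vision.camera("scene");b=vision.camera("side")
cv2.imwrite("pics/scene1.png",a[:,:,::-1]);cv2.imwrite("pics/side1.png",b[:,:,::-1])
E
```

```text
pics
{'time': 0.0, 'joints': array([-1.41750788e+00,  5.28434213e-01,  1.43391888e+00,  2.52541429e-05,
        1.18139318e+00, -1.78512436e-01]), 'dq': array([-1.50049162e-05, -4.11449553e-04,  5.22433185e-04, -1.51468009e-03,
       -5.72970777e-04,  2.56689782e-04]), 'joint_torque': array([ 2.80951190e-04, -4.42352307e+01, -1.78023684e+01, -1.63650629e-04,
        8.51062650e-03,  2.90114386e-06]), 'ee_pos': array([ 0.20351348, -0.5902247 ,  0.25234793]), 'ee_rot': array([-7.79111897e-04,  8.14166932e-01, -5.80629871e-01, -7.43394532e-04]), 'wrist_force': array([-0.45305287,  0.53025667, -0.01196098]), 'moment': array([-0.04804867, -0.00855991, -0.05330505]), 'gripper_width': 0.9968311491258723} 0.022
scene {'intrinsics': array([[459.8969,   0.    , 277.8545],
       [  0.    , 459.8969, 205.4172],
       [  0.    ,   0.    ,   1.    ]]), 'world_from_camera': array([[ 0.2441,  0.6396, -0.7289,  1.288 ],
       [ 0.9697, -0.1702,  0.1754, -0.2198],
       [-0.0119, -0.7497, -0.6617,  0.6701],
       [ 0.    ,  0.    ,  0.    ,  1.    ]])}
side {'intrinsics': array([[505.2641,   0.    , 286.1611],
       [  0.    , 505.2641, 207.4165],
       [  0.    ,   0.    ,   1.    ]]), 'world_from_camera': array([[-0.9771, -0.0986,  0.1886,  0.3786],
       [-0.2127,  0.4796, -0.8513,  0.9477],
       [-0.0065, -0.8719, -0.4896,  0.6735],
       [ 0.    ,  0.    ,  0.    ,  1.    ]])}
wrist {'intrinsics': array([[325.1923,   0.    , 279.1994],
       [  0.    , 325.1923, 209.9282],
       [  0.    ,   0.    ,   1.    ]]), 'hand_eye': array([[ 1.    ,  0.0011, -0.0003,  0.0006],
       [-0.001 ,  0.9534,  0.3017, -0.0776],
       [ 0.0006, -0.3017,  0.9534, -0.1193],
       [ 0.    ,  0.    ,  0.    ,  1.    ]])}
```

View pics/scene1.png

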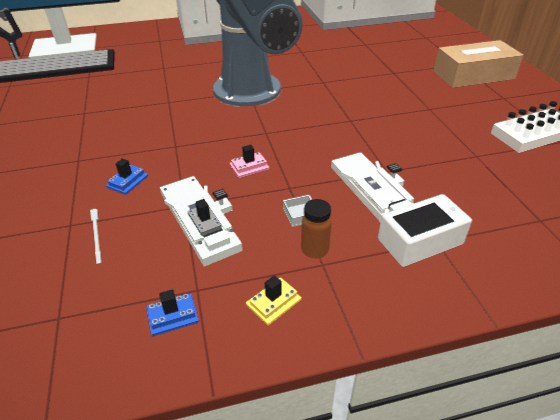

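View pics/side1.png

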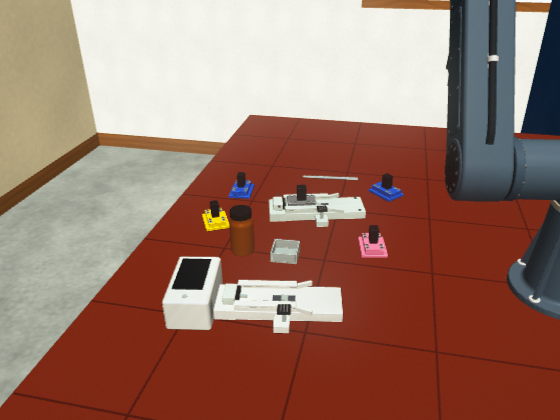

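The pictures show the loading dock at scene (200,220) / side (315,208), with the black grip block at (203,205) and the pad at (221,194). The analyser dock is at scene (375,185) / side (280,300), with its pad at (394,168). The jar and tray stand between the docks.

```bash
cat > h.py <<'E'
import numpy as np,cv2
from scipy.spatial.transform import Rotation as R
from cell import env, vision
np.set_printoptions(precision=4,suppress=True)
def ray(n,uv):
    c=vision.get_calibration(n);K=c["intrinsics"];T=c["world_from_camera"]
    d=np.linalg.solve(K,[uv[0],uv[1],1]);return T[:3,3],T[:3,:3]@d
def plane(n,uv,z):
    o,d=ray(n,uv);return o+d*(z-o[2])/d[2]
def tri(a,b):
    (o1,d1),(o2,d2)=ray("scene",a),ray("side",b)
    t=np.linalg.lstsq(np.c_[d1,-d2],o2-o1,rcond=None)[0]
    p,q=o1+d1*t[0],o2+d2*t[1];return (p+q)/2,np.linalg.norm(p-q)
def tool(st):
    q=st["ee_rot"];return np.array(st["ee_pos"]),R.from_quat([q[1],q[2],q[3],q[0]])
def wplane(st,uv,z):
    c=vision.get_calibration("wrist");K=c["intrinsics"];H=c["hand_eye"]
    v=np.array([(uv[0]-K[0,2])/K[0,0],(uv[1]-K[1,2])/K[1,1]]);r=np.hypot(*v)
    d=np.r_[np.sin(r)*v/max(r,1e-9),np.cos(r)]
    p,Rt=tool(st);o=p+Rt.apply(H[:3,3]);d=Rt.apply(H[:3,:3]@d)
    return o+d*(z-o[2])/d[2]
def wproj(st,P):
    c=vision.get_calibration("wrist");K=c["intrinsics"];H=c["hand_eye"]
    p,Rt=tool(st);x=Rt.inv().apply(np.array(P)-p);x=H[:3,:3].T@(x-H[:3,3])
    r=np.hypot(x[0],x[1]);th=np.arctan2(r,x[2]);return K[0,0]*th*x[:2]/r+K[:2,2]
E
python3 - <<'E'
from h import *
print(tri((203,203),(301,189)))
for n,uv,z in [("scene",(221,193),.046),("side",(322,208),.046),("scene",(394,167),.046),("side",(284,309),.046),
 ("scene",(168,181),.022),("scene",(190,177),.022),("scene",(332,159),.022),("scene",(361,153),.022),("side",(342,288),.022),("side",(342,314),.022),("scene",(317,210),.11),("scene",(203,203),.08),("scene",(300,210),.01)]:
    print(n,uv,plane(n,uv,z))
E
```

```text
(array([ 0.5913, -0.2017,  0.0747]), np.float64(0.006073483717305443))
scene (221, 193) [ 0.531  -0.1612  0.046 ]
side (322, 208) [ 0.5309 -0.1588  0.046 ]
scene (394, 167) [0.541  0.2305 0.046 ]
side (284, 309) [0.5418 0.2361 0.046 ]
scene (168, 181) [ 0.4283 -0.2692  0.022 ]
scene (190, 177) [ 0.4265 -0.2191  0.022 ]
scene (332, 159) [0.4444 0.1186 0.022 ]
scene (361, 153) [0.4391 0.1948 0.022 ]
side (342, 288) [0.4458 0.1213 0.022 ]
side (342, 314) [0.4364 0.2001 0.022 ]
scene (317, 210) [ 0.7016 -0.0057  0.11  ]
scene (203, 203) [ 0.5934 -0.2032  0.08  ]
scene (300, 210) [ 0.5875 -0.0026  0.01  ]
```

send_rows(
  steps=[0,0,0,0,0,-0.1243,0,0,0,0,0,-0.1243,0,0,0,0,0,-0.1243,0,0,0,0,0,-0.1243,0,0,0,0,0,-0.1243,0,0,0,0,0,-0.1243,0,0,0,0,0,-0.1243,0,0,0,0,0,-0.1243,0,0,0,0,0,-0.1243,0,0,0,0,0,-0.1243,0,0,0,0,0,-0.1243,0,0,0,0,0,-0.1243],
  gripper=-1,
  newtons=40,
)

```text
time: 1.1
ee_pos: [0.2035, -0.5905, 0.2527]
ee_rot: [-0.001, 0.992, 0.129, -0.0]
wrist_force: [-0.6, 0.6, 0.4]
gripper_width: 0.005
```

send_rows(
  steps=[32.6,-21,0,0,0,0,32.6,-21,0,0,0,0,32.6,-21,0,0,0,0,32.6,-21,0,0,0,0,32.6,-21,0,0,0,0,32.6,-21,0,0,0,0,32.6,-21,0,0,0,0,32.6,-21,0,0,0,0,32.6,-21,0,0,0,0,32.6,-21,0,0,0,0,32.6,-21,0,0,0,0,32.6,-21,0,0,0,0,32.6,-21,0,0,0,0,32.6,-21,0,0,0,0,0,0,0,0,0,0,0,0,0,0,0,0],
)

```text
time: 2.43
ee_pos: [0.5728, -0.1901, 0.2527]
ee_rot: [-0.0, 0.992, 0.128, -0.0]
wrist_force: [0.2, -0.5, 0.2]
gripper_width: -0.002
```

Run:
```python
from h import *
st=env.state();a=vision.camera("wrist");cv2.imwrite("pics/w1.png",a[:,:,::-1])
print(st["time"],st["ee_pos"],st["ee_rot"],st["wrist_force"])
```

```text
2.4333 [ 0.5728 -0.1901  0.2527] [-0.0002  0.9918  0.1281 -0.0005] [ 0.2201 -0.4891  0.2023]
```

View pics/w1.png

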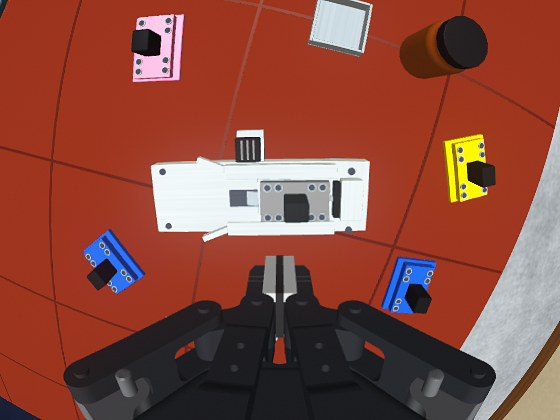

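Wrist view from above: the dock bed runs from (152,164) to (369,234). The pad is at (249,149), the grey deck at (261..329, 181..222) and the grip block at (296,207).

```bash
cat >> h.py <<'E'
def blobs(img,mask,lo,win):
    x0,y0,x1,y1=win;m=np.zeros_like(mask);m[y0:y1,x0:x1]=mask[y0:y1,x0:x1]
    n,l,s,c=cv2.connectedComponentsWithStats(m);return [(c[i],s[i],l==i) for i in range(1,n) if s[i][4]>lo]
E
python3 - <<'E'
from h import *
st=env.state();a=cv2.imread("pics/w1.png").astype(int);mx=a.max(2);mn=a.min(2)
dark=((mx<75)).astype(np.uint8)
for c,s,_ in blobs(a,dark,60,(230,125,335,225)): print("dark",c,s,wplane(st,c,.046)[:2],wplane(st,c,.08)[:2])
grey=((mx-mn<25)&(mx>90)&(mx<190)).astype(np.uint8)
for c,s,m in blobs(a,grey,300,(225,165,340,235)): print("grey",c,s)
# bed outline: light pixels
w=((mx-mn<40)&(mn>140)).astype(np.uint8)
ys,xs=np.nonzero(w[150:250,140:380]);ys+=150;xs+=140
def edge(axis,fix,rng,first):
    out=[]
    for f in fix:
        if axis==0: col=np.nonzero(w[rng[0]:rng[1],f])[0]
        else: col=np.nonzero(w[f,rng[0]:rng[1]])[0]
        v=rng[0]+(col[0]-.5 if first else col[-1]+.5); out.append((f,v) if axis==0 else (v,f))
    return np.array([wplane(st,p,.022)[:2] for p in out])
for n,e in [("out-end",edge(1,range(172,225,4),(120,220),True)),("in-end",edge(1,range(172,225,4),(300,400),False)),("far(+y)",edge(0,range(160,195,5),(140,200),True)),("near(-y)",edge(0,range(235,345,10),(200,250),False))]:
    v=cv2.fitLine(e.astype(np.float32),cv2.DIST_HUBER,0,.001,.001).ravel();print(n,e.mean(0),np.degrees(np.arctan2(v[1],v[0])))
E
```

```text
dark [247.6928 149.0762] [235 137  26  25 433] [ 0.5318 -0.1626] [ 0.534  -0.1579]
dark [333.4    199.5067] [332 181   3  36  75] [ 0.6309 -0.1912] [ 0.6228 -0.1834]
dark [295.7009 207.7083] [284 194  25  28 672] [ 0.5949 -0.2099] [ 0.5905 -0.2003]
grey [294.2922 198.784 ] [ 260  180   71   43 1995]
grey [238.965  197.2548] [229 189  29  18 314]
out-end [ 0.4344 -0.2474] -74.09784
in-end [ 0.6746 -0.1848] -74.581795
far(+y) [ 0.4528 -0.1984] 15.962768
near(-y) [ 0.5947 -0.2512] 15.476583
```

send_rows(
  steps=[0,0,0,0,0,-0.0155,-8,-9.3,5,0,0,0,-8,-9.3,20,0,0,0,-8,-9.3,30,0,0,0,-8,-9.4,35,0,0,0,0,0,35,0,0,0,0,0,30,0,0,0,0,0,15,0,0,0,0,0,9,0,0,0,0,0,0,0,0,0],
)

```text
time: 3.32
ee_pos: [0.5296, -0.1655, 0.0726]
ee_rot: [-0.001, 0.991, 0.133, -0.002]
wrist_force: [-0.4, -0.4, -0.0]
gripper_width: -0.002
```

send_rows(
  steps=[0,0,3,0,0,0,0,0,3,0,0,0,0,0,2,0,0,0,0,0,2,0,0,0,0,0,0,0,0,0,0,0,0,0,0,0],
)

```text
time: 3.82
ee_pos: [0.5321, -0.1652, 0.0652]
ee_rot: [0.001, 0.991, 0.134, 0.001]
wrist_force: [0.4, -1.9, 2.5]
gripper_width: -0.001
```

send_rows(
  steps=[0,0,2,0,0,0,0,0,2,0,0,0,0,0,2,0,0,0,0,0,0,0,0,0,0,0,0,0,0,0],
)

```text
time: 4.23
ee_pos: [0.532, -0.165, 0.0584]
ee_rot: [0.0, 0.991, 0.134, 0.001]
wrist_force: [1.8, -1.3, 4.9]
gripper_width: 0.003
```

Run:
```python
from h import *
a=vision.camera("side")[140:260,220:420];b=vision.camera("wrist")
o=np.zeros((420,760,3),np.uint8);o[:, :560]=b;o[:120,560:]=a;cv2.imwrite("pics/p1.png",o[:,:,::-1]);print(env.state()["ee_pos"])
```

```text
[ 0.5319 -0.1649  0.0585]
```

View pics/p1.png

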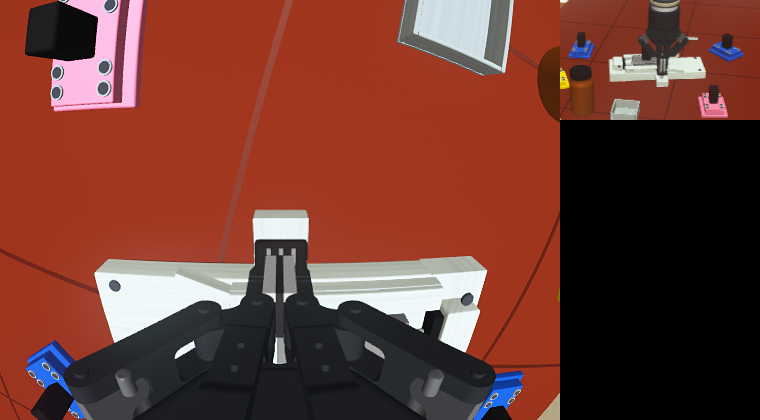

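The fingers are on the pad at about 9.5 mm down (4.9 N), and a gap shows between the buffer (432,325) and the deck (398,322), so the cassette has sprung free. I'll lift and measure it.

send_rows(
  steps=[0,0,-3,0,0,0,0,0,-6,0,0,0,0,0,-15,0,0,0,0,0,-25,0,0,0,0,0,-30,0,0,0,2,7,-30,0,0,0,2,7,-25,0,0,0,2,7,-10,0,0,0,0,0,0,0,0,0],
  gripper=0.15,
)

```text
time: 5.08
ee_pos: [0.5443, -0.1845, 0.2052]
ee_rot: [0.002, 0.991, 0.133, 0.002]
wrist_force: [1.2, 0.8, -0.1]
gripper_width: 0.573
```

Run:
```python
from h import *
st=env.state();a=vision.camera("wrist");cv2.imwrite("pics/w2.png",a[:,:,::-1])
print(st["time"],st["ee_pos"],st["ee_rot"],st["wrist_force"],st["gripper_width"])
for q in [(0,0,.08),(-.016,0,.08),(-.048,.057,.046)]:
    c,s=np.cos(.272),np.sin(.272);print(q,wproj(st,[.5935+c*q[0]-s*q[1],-.205+s*q[0]+c*q[1],q[2]]))
```

```text
5.0833 [ 0.5443 -0.1845  0.2052] [0.0018 0.9911 0.1334 0.0024] [ 1.1645  0.7588 -0.1119] 0.5726922937419591
(0, 0, 0.08) [328.6027 246.2101]
(-0.016, 0, 0.08) [309.437  246.4765]
(-0.048, 0.057, 0.046) [270.6792 170.3472]
```

View pics/w2.png

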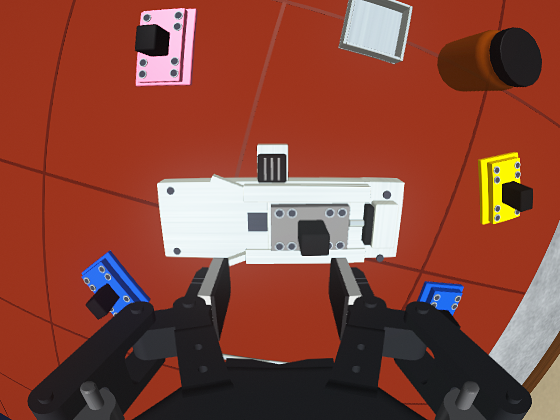

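The cassette is out: the deck spans (272..348, 205..250), the block is at (314,238), the plunger is visible at (357,225) and the pad has sprung back at (272,167).

Run:
```python
from h import *
st=env.state();a=cv2.imread("pics/w2.png").astype(int);mx=a.max(2);mn=a.min(2)
c,s=np.cos(.272),np.sin(.272)
def dock(p): d=p[:2]-[.5935,-.205];return np.array([c*d[0]+s*d[1],-s*d[0]+c*d[1]])
print(mx[226,262:282],mx[226,340:356])
g=((mx-mn<25)&(mx>90)&(mx<195)).astype(np.uint8)
E_=[]
for r in range(220,236,3):
    x=np.nonzero(g[r,266:352])[0]+266;l,rr=dock(wplane(st,(x[0]-.5,r),.042)),dock(wplane(st,(x[-1]+.5,r),.042));E_.append([l[0],rr[0]])
E_=np.array(E_);print(E_*1e3,"centre",E_.mean()*1e3)
top=[dock(wplane(st,(x,205.5),.042))[1] for x in (285,310,335)];print("deck +y edge",top)
d=((mx<75)).astype(np.uint8)
for cc,s_,m in blobs(a,d,100,(285,210,342,262)):
    ys,xs=np.nonzero(m);b=ys.max();print(s_,dock(wplane(st,(cc[0],b+.5),.08)),[dock(wplane(st,p,.08)) for p in ((s_[0],b-8),(s_[0]+s_[2],b-8))])
    for r in range(s_[1],b,4):print(r,xs[ys==r].min(),xs[ys==r].max())
```

```text
[111 111 111 110 105 169 251 248 241 171 168 166 167 166 166 166 165 166
 166 166] [165 165 164 164 164 165 165 165 153 159 191 198 197 196 196 194]
[[-54.9569  24.7674]
 [-55.0066  23.0484]
 [-55.0573  24.2203]
 [-55.1092  22.4981]
 [-50.5276  21.7415]
 [-50.5655  21.9566]] centre -15.249241182706186
deck +y edge [np.float64(0.02649512188713061), np.float64(0.02642538565430943), np.float64(0.026371251047329087)]
[ 298  220   32   36 1012] [-0.0146 -0.0053] [array([-0.0272,  0.0026]), array([-0.0007,  0.0022])]
220 316 321
224 298 324
228 298 325
232 298 327
236 298 329
240 298 328
244 299 329
248 300 328
252 301 328
```

send_rows(
  steps=[0,0,0,0,0,0,0,0,0,0,0,0,0,0,0,0,0,0],
)

```text
time: 5.38
ee_pos: [0.5413, -0.1822, 0.2006]
ee_rot: [-0.001, 0.991, 0.134, -0.002]
wrist_force: [0.5, -0.3, -0.5]
gripper_width: 0.577
```

Run:
```python
from h import *
c,s=np.cos(.272),np.sin(.272)
def dock(p): d=p[:2]-[.5935,-.205];return 1e3*np.array([c*d[0]+s*d[1],-s*d[0]+c*d[1]])
st=env.state();a=vision.camera("wrist")[:,:,::-1];cv2.imwrite("pics/w3.png",a);print(st["ee_pos"],st["ee_rot"])
st1=dict(ee_pos=[ 0.5728,-0.1901,0.2527],ee_rot=[-0.0002,0.9918,0.1281,-0.0005])
for n,st,wins in [("w1",st1,((282,185,315,225),(230,130,270,165))),("w3",st,((285,210,342,262),(255,145,290,185)))]:
    a=cv2.imread(f"pics/{n}.png").astype(int);mx=a.max(2)
    for w,h in zip(wins,(.08,.046)):
        for cc,s_,m in blobs(a,(mx<75).astype(np.uint8),100,w):
            x0,y0,wd,hh=s_[:4];print(n,h,s_,"low edge",dock(wplane(st,(cc[0],y0+hh-.5),h)),"L",dock(wplane(st,(x0-.5,y0+hh-8),h)),"R",dock(wplane(st,(x0+wd-.5,y0+hh-8),h)),"cen",dock(wplane(st,cc,h)))
```

```text
[ 0.5413 -0.1822  0.2006] [-0.0014  0.991   0.1338 -0.0017]
w1 0.08 [284 194  25  28 672] low edge [-0.264  -7.3864] L [-11.8219   0.3021] R [11.8777 -0.0325] cen [-0.2862  6.3679]
w1 0.046 [235 137  26  25 433] low edge [-47.2551  45.6208] L [-60.4572  53.6896] R [-34.0337  53.0242] cen [-46.839   58.3488]
w3 0.08 [ 302  227   35   35 1042] low edge [-12.618   -7.4792] L [-25.9275  -0.4847] R [ 2.9819 -0.8673] cen [-13.2696   7.9751]
w3 0.046 [262 160  28  25 474] low edge [-46.918  49.536] L [-59.2671  56.2059] R [-35.1981  56.1401] cen [-46.8586  61.3615]
```

send_rows(
  steps=[10.4,11.3,10,0,0,0,10.4,11.3,20,0,0,0,10.4,11.3,25,0,0,0,0,0,25,0,0,0,0,0,15,0,0,0,0,0,5,0,0,0,0,0,0,0,0,0],
)

```text
time: 6.02
ee_pos: [0.5803, -0.2068, 0.1]
ee_rot: [-0.002, 0.991, 0.134, -0.002]
wrist_force: [-0.2, -0.7, 0.1]
gripper_width: 0.58
```

Run:
```python
from h import *
st=env.state();a=vision.camera("wrist");cv2.imwrite("pics/w4.png",a[:,:,::-1])
print(st["time"],st["ee_pos"],st["ee_rot"],st["wrist_force"])
```

```text
6.0167 [ 0.5803 -0.2068  0.1   ] [-0.0016  0.991   0.1337 -0.002 ] [-0.181  -0.6531  0.0552]
```

View pics/w4.png

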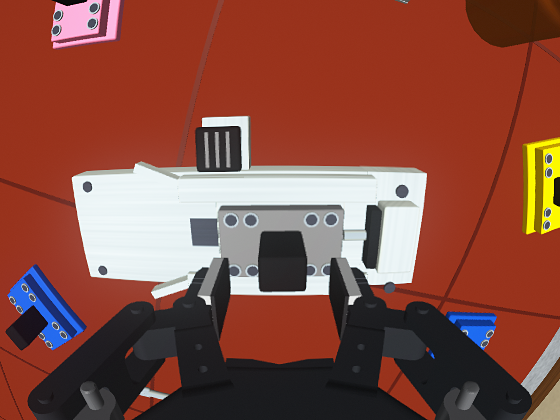

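The block (259..308) sits centred between the fingers (inner faces near 228 and 332), so I'll descend and grip.

send_rows(
  steps=[1,0,12,0,0,0,0,0,12,0,0,0,0,0,8,0,0,0,0,0,0,0,0,0,0,0,0,0,0,0],
)

```text
time: 6.48
ee_pos: [0.5823, -0.2072, 0.0697]
ee_rot: [-0.0, 0.991, 0.134, -0.001]
wrist_force: [-0.1, 0.0, 0.4]
gripper_width: 0.583
```

send_rows(
  steps=[0,0,0,0,0,0,0,0,0,0,0,0,0,0,0,0,0,0,0,0,0,0,0,0,0,0,0,0,0,0],
  gripper=-1,
  newtons=40,
)

```text
time: 6.9
ee_pos: [0.5825, -0.2076, 0.0706]
ee_rot: [0.0, 0.991, 0.134, -0.0]
wrist_force: [-1.8, -1.9, 1.5]
gripper_width: 0.276
```

send_rows(
  steps=[-3,0,0,0,0,0,-5,0,0,0,0,0,-6,0,0,0,0,0,-6,0,0,0,0,0,-5,0,0,0,0,0,0,0,0,0,0,0],
)

```text
time: 7.4
ee_pos: [0.5572, -0.2144, 0.0704]
ee_rot: [-0.0, 0.991, 0.133, -0.001]
wrist_force: [-1.0, 0.5, 0.5]
gripper_width: 0.274
```

send_rows(
  steps=[-5,0,0,0,0,0,-7,0,0,0,0,0,-8,0,0,0,0,0,-8,0,0,0,0,0,-8,0,0,0,0,0,0,0,0,0,0,0],
)

```text
time: 7.9
ee_pos: [0.5217, -0.2238, 0.0703]
ee_rot: [-0.001, 0.991, 0.133, -0.001]
wrist_force: [0.0, -0.8, 0.5]
gripper_width: 0.274
```

send_rows(
  steps=[-7,0,0,0,0,0,-9,0,0,0,0,0,-9,0,0,0,0,0,-9,0,0,0,0,0,-9,0,0,0,0,0,-6,0,0,0,0,0,0,0,0,0,0,0,0,0,0,0,0,0],
)

```text
time: 8.57
ee_pos: [0.476, -0.2367, 0.0702]
ee_rot: [-0.0, 0.991, 0.133, -0.0]
wrist_force: [0.4, 0.5, -1.9]
gripper_width: 0.273
```

send_rows(
  steps=[0,0,-5,0,0,0,0,0,-10,0,0,0,0,0,-20,0,0,0,0,0,-30,0,0,0,0,0,-35,0,0,0,0,0,-35,0,0,0,0,0,-20,0,0,0,0,0,0,0,0,0],
)

```text
time: 9.23
ee_pos: [0.4793, -0.238, 0.2308]
ee_rot: [0.004, 0.991, 0.134, 0.004]
wrist_force: [1.1, -0.3, -3.5]
gripper_width: 0.276
```

send_rows(
  steps=[0,0,-5,0,0,0.09,0,0,-5,0,0,0.09,5,-15,-10,0,0,0,9,-27,0,0,0,0,11,-33,0,0,0,0,11,-33,0,0,0,0,11,-33,0,0,0,0,11,-33,0,0,0,0,11,-33,0,0,0,0,11,-32,0,0,0,0,11,-31,0,0,0,0,9,-27,0,0,0,0,5,-15,0,0,0,0,3,-3,0,0,0,0,0,0,0,0,0,0,0,0,0,0,0,0,0,0,0,0,0,0,0,0,0,0,0,0],
)

```text
time: 10.73
ee_pos: [0.5561, 0.0855, 0.245]
ee_rot: [0.0, 0.999, 0.043, -0.0]
wrist_force: [0.0, -0.9, -3.6]
gripper_width: 0.274
```

Run:
```python
from h import *
st=env.state();a=vision.camera("wrist");cv2.imwrite("pics/w5.png",a[:,:,::-1])
np.save("st5.npy",np.r_[st["ee_pos"],st["ee_rot"]])
print(st["time"],st["ee_pos"],st["ee_rot"],st["wrist_force"])
```

```text
10.7333 [0.5561 0.0855 0.245 ] [ 0.0001  0.9991  0.0432 -0.0005] [ 0.041  -0.9499 -3.6407]
```

View pics/w5.png

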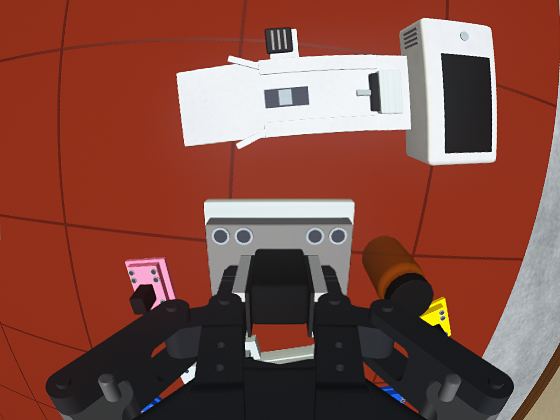

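The held cassette looks level and square in the jaws. The analyser dock shows its bed end at (178..185, 73..146), pad at (279,40), nose at (285,97), and plunger and buffer at (360..378, 92).

Run:
```python
from h import *
v=np.load("st5.npy");st=dict(ee_pos=v[:3],ee_rot=v[3:])
a=cv2.imread("pics/w5.png").astype(int);mx=a.max(2);mn=a.min(2)
w=((mx-mn<50)&(mn>120)).astype(np.uint8)
def run(axis,fix,rng,first):
    o=[]
    for f in fix:
        q=np.nonzero(w[rng[0]:rng[1],f] if axis==0 else w[f,rng[0]:rng[1]])[0]
        p=rng[0]+(q[0]-.5 if first else q[-1]+.5);o.append((f,p) if axis==0 else (p,f))
    return np.array([wplane(st,p,.022)[:2] for p in o])
ed={"out":run(1,range(80,142,5),(150,230),True),"+y":run(0,range(188,226,4),(50,100),True),"-y":run(0,range(190,236,4),(120,165),False),"-y in":run(0,range(270,400,10),(110,165),False)}
for n,e in ed.items():
    l=cv2.fitLine(e.astype(np.float32),cv2.DIST_HUBER,0,.001,.001).ravel();print(n,e.mean(0),np.degrees(np.arctan2(l[1],l[0])))
for c,s,m in blobs(a,(mx<80).astype(np.uint8),60,(255,15,310,60)): print("pad",c,s,wplane(st,c,.046))
for uv,z in [((370,72),.03),((370,111),.03),((285,97),.024),((265,98),.022),((308,97),.022)]: print(uv,wplane(st,uv,z))
big=cv2.resize(a[10:170,170:420].astype(np.uint8),None,fx=3.2,fy=3.2,interpolation=cv2.INTER_CUBIC);cv2.imwrite("pics/w5c.png",big)
```

```text
out [0.4436 0.1564] -79.98716
+y [0.4692 0.203 ] 10.696278
-y [0.4812 0.1224] 9.972327
-y in [0.6056 0.1445] 9.770645
pad [278.3181  40.3077] [265  27  28  27 481] [0.5428 0.2312 0.046 ]
(370, 72) [0.6391 0.2132 0.03  ]
(370, 111) [0.6434 0.1722 0.03  ]
(285, 97) [0.5544 0.1764 0.024 ]
(265, 98) [0.534  0.1737 0.022 ]
(308, 97) [0.5782 0.1788 0.022 ]
```

View pics/w5c.png

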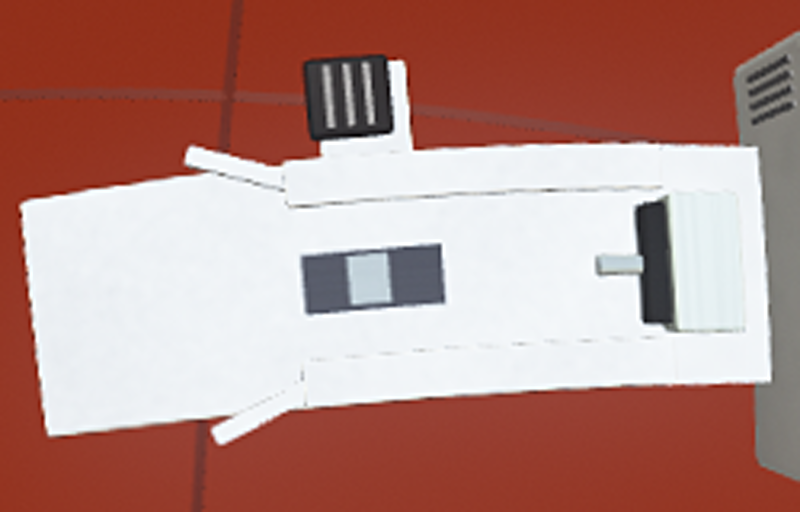

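Run:
```python
from h import *
v=np.load("st5.npy");st=dict(ee_pos=v[:3],ee_rot=v[3:]);p,Rt=tool(st)
a=cv2.imread("pics/w5.png").astype(int)
print(a[190:226:2,280].tolist()); print(a[212,196:212].mean(1),a[212,346:360].mean(1)); print(a[235,200:216].mean(1),a[235,344:360].mean(1))
zt=v[2]-.0706
for n,uv,z in [("plate far mid",(280,199.5),zt+.030),("L",(204.5,201),zt+.030),("R",(354.5,201),zt+.030),("deck far",(280,223.5),zt+.042),("deckL",(206.5,235),zt+.042),("deckR",(352,235),zt+.042)]:
    print(n,1e3*Rt.inv().apply(wplane(st,uv,z)-p))
```

```text
[[41, 58, 149], [41, 57, 149], [40, 58, 149], [41, 58, 150], [66, 83, 149], [156, 167, 160], [233, 234, 222], [242, 240, 231], [239, 237, 227], [238, 236, 227], [239, 237, 227], [239, 237, 227], [239, 237, 227], [245, 243, 234], [96, 96, 94], [83, 83, 83], [85, 84, 85], [104, 105, 106]]
[ 77.6667  78.6667  78.6667  78.3333  79.3333  80.      76.6667  68.3333
 202.     234.     232.3333 232.     231.3333 231.     231.3333 231.    ] [233.6667 234.3333 233.6667 234.     234.3333 234.6667 233.     218.6667
 138.3333  72.3333  79.3333  79.3333  79.      80.    ]
[ 78.6667  78.6667  79.      79.      79.      58.     133.6667 156.6667
 155.3333 154.     153.     160.     210.     191.6667  73.6667  81.3333] [116.3333 192.     199.     166.3333 147.6667 150.     154.     141.6667
  98.6667  79.      78.3333  79.      78.6667  78.3333  78.      78.    ]
plate far mid [  1.0012 -31.7332  40.5918]
L [-38.287  -30.9659  40.6308]
R [ 39.7691 -31.0785  40.5538]
deck far [  0.9944 -23.056   28.5938]
deckL [-35.6221 -16.7781  28.6313]
deckR [ 36.8748 -16.8936  28.5598]
```

send_rows(
  steps=[0,0,0,0,0,-0.044,0,0,0,0,0,-0.044,-7.2,-10.8,0,0,0,0,-13,-19.5,0,0,0,0,-13,-19.5,10,0,0,0,-13,-19.5,20,0,0,0,-9,-13.5,30,0,0,0,-4,-6,30,0,0,0,0,0,30,0,0,0,0,0,20,0,0,0,0,0,12,0,0,0,0,0,6,0,0,0,0,0,0,0,0,0,0,0,0,0,0,0,0,0,0,0,0,0],
)

```text
time: 12.03
ee_pos: [0.4834, 0.1638, 0.0883]
ee_rot: [-0.0, 0.996, 0.088, 0.001]
wrist_force: [0.3, 0.3, -2.8]
gripper_width: 0.271
```

```bash
cat >> h.py <<'E'
def adock(p):
    c,s=np.cos(np.radians(10)),np.sin(np.radians(10));return 1e3*np.array([c*p[0]+s*p[1]-.629,-s*p[0]+c*p[1]-.0777])
E
python3 - <<'E'
from h import *
st=env.state();a=vision.camera("wrist");cv2.imwrite("pics/w6.png",a[:,:,::-1])
np.save("st6.npy",np.r_[st["ee_pos"],st["ee_rot"]])
print(st["time"],st["ee_pos"],st["ee_rot"],st["wrist_force"],adock(st["ee_pos"]), tool(st)[1].as_euler("zyx",degrees=True))
E
```

```text
12.0333 [0.4834 0.1638 0.0883] [-0.0001  0.9962  0.0876  0.0011] [ 0.2503  0.2528 -2.7603] [-124.5236   -0.3299] [ -10.0563    0.1227 -179.9834]
```

View pics/w6.png

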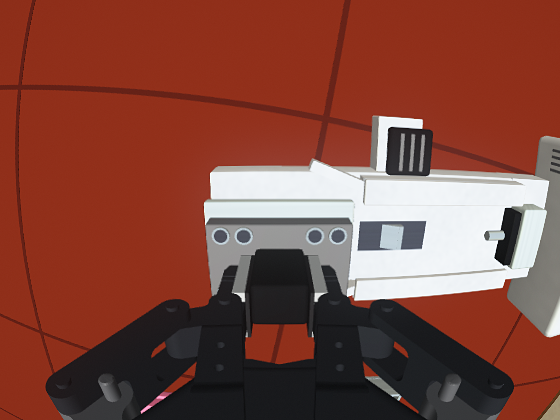

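The cassette hangs over the apron just before the mouth. The slot is at (358..425, 221..251), and the lips run along rows of about 204 and 278.

Run:
```python
from h import *
v=np.load("st6.npy");st=dict(ee_pos=v[:3],ee_rot=v[3:])
a=cv2.imread("pics/w6.png").astype(int);mx=a.max(2);mn=a.min(2)
for c in (370,415):
    d=np.nonzero(mx[215:258,c]<150)[0]+215;e=[adock(wplane(st,(c,r),.022)) for r in (d[0]-.5,d[-1]+.5)];print("slot",c,d[0],d[-1],e,"mid",np.mean(e,0))
for c in (385,430,460):
    print(c,"far",mx[196:212,c],"near",mx[270:300,c])
c,s,m=blobs(a,(mx<80).astype(np.uint8),200,(380,120,440,185))[0];print("pad",adock(wplane(st,c,.046)))
for r in (225,236,250): 
    d=np.nonzero(mx[r,500:520]<80)[0]+500
    if len(d):print("buffer",adock(wplane(st,(d[0]-.5,r),.035)),adock(wplane(st,(d[-1],r),.035)))
```

```text
slot 370 222 249 [array([-67.3233,  10.1762]), array([-65.3571,  -8.9746])] mid [-66.3402   0.6008]
slot 415 221 248 [array([-36.4189,  10.6367]), array([-33.3031,  -9.1745])] mid [-34.861    0.7311]
385 far [246 246 246 246 246 246 247 247 242 236 248 248 248 248 248 248] near [246 247 247 246 246 247 251 180 182 206 246 248 247 247 247 246 246 247
 247 247 247 247 247 247 247 247 248 251 252  92]
430 far [247 247 247 247 247 247 247 248 248 228 245 245 246 247 247 246] near [247 248 248 251 224 176 185 247 250 249 248 247 248 248 248 248 248 247
 247 248 247 248 247 248 255 220 149 145 147 146]
460 far [247 248 247 247 246 246 245 246 248 223 248 247 246 246 246 246] near [249 252 190 167 196 247 247 246 246 246 246 246 246 246 246 246 245 246
 246 246 247 253 222 149 144 145 145 146 146 145]
pad [-56.4105  57.7668]
buffer [26.5701 11.2708] [44.014  10.9268]
buffer [31.7827  3.0888] [43.4739  2.6731]
buffer [30.1014 -7.3879] [43.9133 -8.1548]
```

send_rows(
  steps=[0,0,6,0,0,0,0,0,5,0,0,0,0,0,3,0,0,0,0,0,2,0,0,0,0,0,1,0,0,0,0,0,0,0,0,0,0,0,0,0,0,0],
)

```text
time: 12.67
ee_pos: [0.4827, 0.1637, 0.0703]
ee_rot: [-0.0, 0.996, 0.088, 0.0]
wrist_force: [-0.7, 0.1, -2.4]
gripper_width: 0.274
```

send_rows(
  steps=[3,0,0,0,0,0,5,0,0,0,0,0,5,0,0,0,0,0,5,0,0,0,0,0,2,0,0,0,0,0,0,0,0,0,0,0],
)

```text
time: 13.17
ee_pos: [0.5035, 0.1673, 0.0703]
ee_rot: [-0.0, 0.996, 0.088, 0.001]
wrist_force: [-0.1, 0.5, -1.8]
gripper_width: 0.276
```

send_rows(
  steps=[3,0,0,0,0,0,5,0,0,0,0,0,5,0,0,0,0,0,5,0,0,0,0,0,2,0,0,0,0,0,0,0,0,0,0,0],
)

```text
time: 13.67
ee_pos: [0.524, 0.171, 0.0707]
ee_rot: [-0.0, 0.996, 0.088, 0.002]
wrist_force: [0.5, 0.0, -0.2]
gripper_width: 0.277
```

send_rows(
  steps=[3,0,0,0,0,0,5,0,0,0,0,0,5,0,0,0,0,0,5,0,0,0,0,0,5,0,0,0,0,0,3,0,0,0,0,0,0,0,0,0,0,0],
)

```text
time: 14.25
ee_pos: [0.5491, 0.1754, 0.0704]
ee_rot: [-0.0, 0.996, 0.088, 0.001]
wrist_force: [1.6, 0.3, 0.7]
gripper_width: 0.277
```

send_rows(
  steps=[3,0,0,0,0,0,5,0,0,0,0,0,5,0,0,0,0,0,5,0,0,0,0,0,5,0,0,0,0,0,3,0,0,0,0,0,0,0,0,0,0,0],
)

```text
time: 14.83
ee_pos: [0.5746, 0.18, 0.0704]
ee_rot: [-0.0, 0.996, 0.088, 0.001]
wrist_force: [0.4, 0.4, 0.6]
gripper_width: 0.272
```

send_rows(
  steps=[2,0,0,0,0,0,2,0,0,0,0,0,2,0,0,0,0,0,0,0,0,0,0,0,0,0,0,0,0,0],
)

```text
time: 15.25
ee_pos: [0.5796, 0.181, 0.0704]
ee_rot: [-0.0, 0.996, 0.088, 0.0]
wrist_force: [-1.2, 0.1, 0.3]
gripper_width: 0.272
```

send_rows(
  steps=[2,0,0,0,0,0,2,0,0,0,0,0,0,0,0,0,0,0,0,0,0,0,0,0],
)

```text
time: 15.58
ee_pos: [0.5835, 0.1816, 0.0703]
ee_rot: [-0.0, 0.996, 0.088, 0.0]
wrist_force: [-0.1, 0.6, 0.9]
gripper_width: 0.274
```

send_rows(
  steps=[2,0,0,0,0,0,2,0,0,0,0,0,0,0,0,0,0,0,0,0,0,0,0,0],
)

```text
time: 15.92
ee_pos: [0.5875, 0.1823, 0.0703]
ee_rot: [-0.0, 0.996, 0.088, 0.0]
wrist_force: [-0.4, -0.0, -1.0]
gripper_width: 0.276
```

send_rows(
  steps=[2,0,0,0,0,0,0,0,0,0,0,0,0,0,0,0,0,0],
)

```text
time: 16.17
ee_pos: [0.5883, 0.1826, 0.0703]
ee_rot: [0.0, 0.996, 0.088, -0.001]
wrist_force: [-2.0, -0.9, 1.5]
gripper_width: 0.269
```

send_rows(
  steps=[2,0,0,0,0,0,0,0,0,0,0,0,0,0,0,0,0,0],
)

```text
time: 16.42
ee_pos: [0.5891, 0.1827, 0.0704]
ee_rot: [0.0, 0.996, 0.088, -0.002]
wrist_force: [-3.6, -1.4, 5.2]
gripper_width: 0.275
```

send_rows(
  steps=[2,0,0,0,0,0,0,0,0,0,0,0,0,0,0,0,0,0],
)

```text
time: 16.67
ee_pos: [0.5904, 0.183, 0.0704]
ee_rot: [0.0, 0.996, 0.088, -0.003]
wrist_force: [-6.5, -1.8, 6.2]
gripper_width: 0.279
```

send_rows(
  steps=[2,0,0,0,0,0,2,0,0,0,0,0,0,0,0,0,0,0,0,0,0,0,0,0],
)

```text
time: 17.0
ee_pos: [0.5936, 0.1836, 0.0705]
ee_rot: [0.0, 0.996, 0.088, -0.004]
wrist_force: [-6.8, -1.7, 7.9]
gripper_width: 0.274
```

send_rows(
  steps=[2,0,0,0,0,0,0,0,0,0,0,0,0,0,0,0,0,0],
)

```text
time: 17.25
ee_pos: [0.5952, 0.1838, 0.0705]
ee_rot: [0.0, 0.996, 0.088, -0.004]
wrist_force: [-8.5, -2.1, 8.4]
gripper_width: 0.28
```

send_rows(
  steps=[2,0,0,0,0,0,0,0,0,0,0,0,0,0,0,0,0,0],
)

```text
time: 17.5
ee_pos: [0.5968, 0.1841, 0.0705]
ee_rot: [0.0, 0.996, 0.088, -0.005]
wrist_force: [-8.9, -1.7, 8.8]
gripper_width: 0.273
```

send_rows(
  steps=[1,0,-1.5,0,0,0,0,0,-1,0,0,0,0,0,0,0,0,0],
)

```text
time: 17.75
ee_pos: [0.597, 0.1842, 0.071]
ee_rot: [0.0, 0.996, 0.088, -0.006]
wrist_force: [-6.4, -2.1, -1.3]
gripper_width: 0.275
```

send_rows(
  steps=[1.5,0,0,0,0,0,0,0,0,0,0,0,0,0,0,0,0,0],
)

```text
time: 18.0
ee_pos: [0.5978, 0.1844, 0.0709]
ee_rot: [0.0, 0.996, 0.088, -0.007]
wrist_force: [-7.2, -1.2, -0.7]
gripper_width: 0.282
```

send_rows(
  steps=[0,0,0,0,0.006,0,0,0,0,0,0.006,0,0,0,0,0,0,0,0,0,0,0,0,0],
)

```text
time: 18.33
ee_pos: [0.5975, 0.1844, 0.0706]
ee_rot: [-0.0, 0.996, 0.088, -0.001]
wrist_force: [-6.3, -1.9, -0.6]
gripper_width: 0.276
```

send_rows(
  steps=[1.5,0,0,0,0,0,0,0,0,0,0,0,0,0,0,0,0,0],
)

```text
time: 18.58
ee_pos: [0.5987, 0.1846, 0.0706]
ee_rot: [-0.0, 0.996, 0.088, -0.001]
wrist_force: [-7.0, -2.3, -0.2]
gripper_width: 0.275
```

send_rows(
  steps=[1.5,0,0,0,0,0,0,0,0,0,0,0,0,0,0,0,0,0],
)

```text
time: 18.83
ee_pos: [0.6002, 0.1849, 0.0704]
ee_rot: [-0.0, 0.996, 0.088, -0.001]
wrist_force: [-7.7, -0.7, -1.9]
gripper_width: 0.272
```

send_rows(
  steps=[1,0,0,0,0,0,0,0,0,0,0,0,0,0,0,0,0,0],
)

```text
time: 19.08
ee_pos: [0.601, 0.1851, 0.0705]
ee_rot: [-0.0, 0.996, 0.088, -0.001]
wrist_force: [-7.8, -1.8, -1.1]
gripper_width: 0.273
```

```bash
cat > pad.py <<'E'
from h import *
import sys
a=vision.camera("side")[:,:,::-1];b=cv2.imread("pics/side1.png");w=vision.camera("wrist")[:,:,::-1]
cv2.imwrite(f"pics/s{sys.argv[1]}.png",a);cv2.imwrite(f"pics/wr{sys.argv[1]}.png",w)
def cen(i):
    c=255-i[298:322,272:298].max(2).astype(float);c[c<140]=0
    y,x=np.mgrid[298:322,272:298];return (c*x).sum()/c.sum(),(c*y).sum()/c.sum(),(c>0).sum()
print(cen(b),cen(a))
o=np.hstack([cv2.resize(i[270:340,230:330],None,fx=4,fy=4) for i in (b,a)]);o=np.vstack([o,cv2.resize(w[60:260,100:500],(800,300))])
cv2.imwrite(f"pics/o{sys.argv[1]}.png",o)
E
python3 pad.py 1
```

```text
(np.float64(283.49975832275993), np.float64(307.1955470968522), np.int64(184)) (np.float64(283.78392118475483), np.float64(307.6376267011904), np.int64(174))
```

View pics/o1.png

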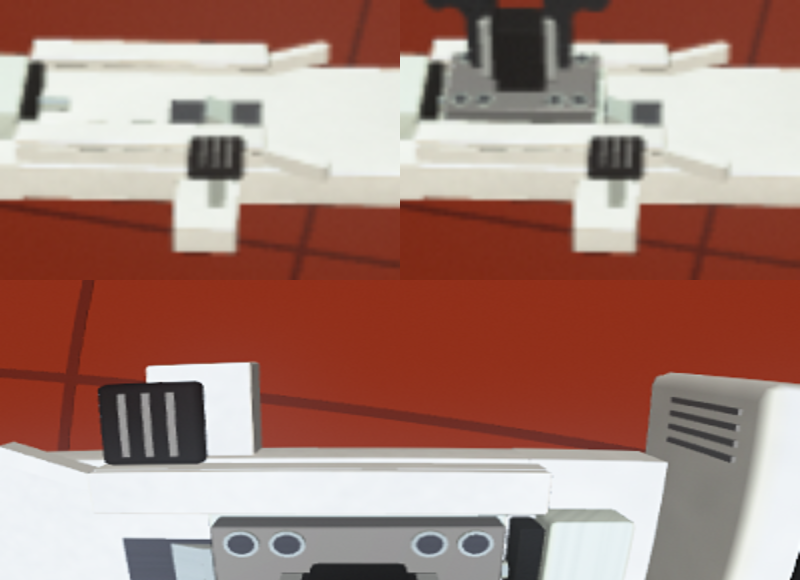

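The cassette is nearly home: the deck's front is close to the buffer and the pad is only about 0.4 px lower than at rest. I'll advance 1 mm more and compare.

send_rows(
  steps=[1,0,0,0,0,0,0,0,0,0,0,0,0,0,0,0,0,0],
)

```text
time: 19.43
ee_pos: [0.6018, 0.1852, 0.0705]
ee_rot: [-0.0, 0.996, 0.088, -0.002]
wrist_force: [-6.9, -2.3, -0.5]
gripper_width: 0.274
```

```bash
python3 pad.py 2
python3 - <<'E'
from h import *
a,b=[cv2.cvtColor(cv2.imread(f"pics/wr{i}.png"),cv2.COLOR_BGR2GRAY) for i in (1,2)]
print("wrist pad patch shift",cv2.phaseCorrelate(a[110:160,145:205].astype(float),b[110:160,145:205].astype(float)))
print("rail patch shift",cv2.phaseCorrelate(a[150:175,140:200].astype(float),b[150:175,140:200].astype(float)))
E
```

```text
(np.float64(283.49975832275993), np.float64(307.1955470968522), np.int64(184)) (np.float64(283.77682376337634), np.float64(307.64045582246916), np.int64(174))
wrist pad patch shift ((-1.3167541923886432, 0.04891552412370359), 1.012027519774189)
rail patch shift ((-1.6390373693335256, 0.3092542702133141), 1.0063133140915093)
```

send_rows(
  steps=[-1.5,0,0,0,0,0,-1.5,0,0,0,0,0,0,0,0,0,0,0,0,0,0,0,0,0],
)

```text
time: 19.87
ee_pos: [0.6001, 0.1849, 0.0705]
ee_rot: [-0.0, 0.996, 0.088, -0.0]
wrist_force: [-6.5, -2.2, -3.0]
gripper_width: 0.277
```

send_rows(
  steps=[-1.5,0,0,0,0,0,0,0,0,0,0,0,0,0,0,0,0,0],
)

```text
time: 20.12
ee_pos: [0.5999, 0.1848, 0.0709]
ee_rot: [-0.0, 0.996, 0.088, 0.001]
wrist_force: [-6.3, -0.9, -4.9]
gripper_width: 0.275
```

send_rows(
  steps=[-1.5,0,0,0,0,0,0,0,0,0,0,0,0,0,0,0,0,0],
)

```text
time: 20.37
ee_pos: [0.5998, 0.1848, 0.0716]
ee_rot: [-0.0, 0.996, 0.088, 0.003]
wrist_force: [-5.7, 0.2, -5.4]
gripper_width: 0.273
```

send_rows(
  steps=[-1.5,0,0,0,0,0,0,0,0,0,0,0,0,0,0,0,0,0],
)

```text
time: 20.62
ee_pos: [0.5996, 0.1847, 0.0716]
ee_rot: [-0.001, 0.996, 0.088, 0.004]
wrist_force: [-3.1, 0.6, -11.2]
gripper_width: 0.272
```

The last 4.5 mm of pull-back command moved the tool only 0.3 mm, so the catch holds the cassette. I'll relieve the stress before letting go.

send_rows(
  steps=[0.5,0,1,0,-0.006,0,0,0,1,0,-0.006,0,0,0,0,0,0,0,0,0,0,0,0,0],
)

```text
time: 20.95
ee_pos: [0.6002, 0.1847, 0.071]
ee_rot: [0.0, 0.996, 0.088, -0.001]
wrist_force: [-6.6, -0.9, -3.9]
gripper_width: 0.273
```

send_rows(
  steps=[-1,0,0.8,0,0,0,-1,0,0,0,0,0,0,0,0,0,0,0,0,0,0,0,0,0],
)

```text
time: 21.28
ee_pos: [0.6, 0.1846, 0.0707]
ee_rot: [-0.0, 0.996, 0.088, 0.001]
wrist_force: [-3.1, -1.0, -1.0]
gripper_width: 0.278
```

```bash
python3 pad.py 3
```

```text
(np.float64(283.49975832275993), np.float64(307.1955470968522), np.int64(184)) (np.float64(283.7535138841275), np.float64(307.57761710349985), np.int64(177))
```

send_rows(
  steps=[-0.7,0,0,0,0,0,0,0,0,0,0,0,0,0,0,0,0,0],
)

```text
time: 21.63
ee_pos: [0.5998, 0.1846, 0.0706]
ee_rot: [-0.0, 0.996, 0.088, 0.001]
wrist_force: [-2.3, -0.3, -1.7]
gripper_width: 0.273
```

send_rows(
  steps=[0,0,0,0,0,0,0,0,0,0,0,0,0,0,0,0,0,0,0,0,0,0,0,0],
  gripper=0.1,
  newtons=20,
)

```text
time: 21.97
ee_pos: [0.6, 0.1843, 0.0706]
ee_rot: [0.0, 0.996, 0.088, 0.001]
wrist_force: [0.3, 0.0, 1.3]
gripper_width: 0.545
```

send_rows(
  steps=[0,0,-5,0,0,0,0,0,-10,0,0,0,0,0,-20,0,0,0,0,0,-30,0,0,0,0,0,-35,0,0,0,0,0,-30,0,0,0,0,0,-15,0,0,0,0,0,0,0,0,0,0,0,0,0,0,0],
)

```text
time: 22.72
ee_pos: [0.5992, 0.1845, 0.2168]
ee_rot: [-0.0, 0.996, 0.088, 0.002]
wrist_force: [0.7, -0.2, -1.1]
gripper_width: 0.548
```

```bash
python3 pad.py 4
python3 - <<'E'
from h import *
st=env.state();print(st["time"],st["ee_pos"],st["wrist_force"]);w=cv2.imread("pics/wr4.png")
s=vision.camera("scene")[:,:,::-1];o=np.zeros((600,560,3),np.uint8);o[:420]=w
d=cv2.imread("pics/s4.png")[265:325,180:350];o[420:,:]=cv2.resize(cv2.imread("pics/s4.png")[265:325,180:367],(560,180));cv2.imwrite("pics/fin.png",o)
cv2.imwrite("pics/scfin.png",s)
E
```

```text
(np.float64(283.49975832275993), np.float64(307.1955470968522), np.int64(184)) (np.float64(283.74025245441794), np.float64(307.55751908991743), np.int64(177))
22.8167 [0.5976 0.1842 0.214 ] [0.92   0.1166 0.8078]
```

View pics/fin.png

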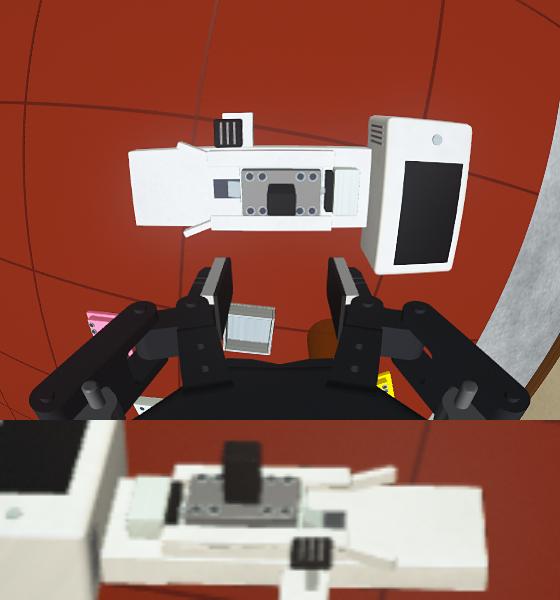

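The released cassette stayed home: its deck (241..321) is close to the buffer (326), the nose is visible behind the plate at (234,188), and the pad is up.

```bash
python3 -c "
from cell import env
print(env.job_done(), env.state()['time'])"
```

```text
the job is handed in; nothing more can be done
the job is handed in; nothing more can be done
```

The cassette is latched in the analyser's dock and the gripper is clear of it. I handed the job in at about 23 s of the 58 s allowed.

**What I did:**
- I pressed the loading catch about 9.5 mm with 4.9 N, and the cassette sprang about 13 mm free.
- I gripped the block, slid the cassette out, carried it level to the analyser and slid it in. The push stayed at about 9 N or less.
- The cassette touched the ejector about 12 mm before it latched. The cameras had put the carrier roughly 4 to 8 mm outward of nominal, and it latched about 6 mm outward.

**Checks that passed:**
- The catch held when I pulled back before letting go: 4.5 mm of commanded pull moved the cassette only about 0.3 mm.
- After release the cassette did not spring back, and the wrist force was near zero.
- The last picture shows the nose up behind the plate.
- I pushed about 1.3 to 1.8 mm past the latched point. The force never rose as it would at the buffer, so the buffer was probably not touched.

**Less certain or off:**
- The analyser's pad read about 0.4 px (roughly 1 mm) lower than at the start, with the gripper holding and after release. I take this as lighting, since the pull-back test showed the catch holding, but I could not confirm it.
- The push briefly tilted the tool about 0.8° and brought a vertical force of up to 8.8 N. I levelled it before latching.
- The pull-back test pulled upwards with up to 11 N on the lips for a moment.
- I did not measure the jar, tray and spatula again at the end. The arm kept well clear of them, and the wrist force gave no sign of contact.

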